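# Set a straightedge to two pins and lock it with the cam

## Robot

A 6-joint arm with a two-finger parallel gripper is mounted at the origin on the work surface; the furniture and walls round the work are solid. World frame = base frame: x ahead of the robot, y to its left, z up, the work surface at z = 0. Lengths are in mm, angles in rad, forces in N, time in s.
With the tool pointing down it reaches from about 350 to 975 mm from the base axis. Payload 7.1 kg.
Tool frame: the origin (TCP) lies at the very end of the fingers, on their centre line; the grasp point (between the pads) lies 19 mm behind it; z points along the fingers, y is the line along which they close (so a half turn about z gives the same grasp; the last joint's range is limited). The gripper opens to 88 mm and grips with 3 to 60 N. Pads are 20 mm wide; open, the fingers measure 115 mm over their backs; the gripper's body (75 mm by 178 mm) begins 61 mm behind the grasp point.
Start: joints at [1.279, 0.423, 1.63, -0, 1.089, -0.019], TCP at [168.361, 601.88, 222.675] pointing down, gripper open.
Joint ranges: [-3, 3], [-0.9, 2.11], [0.09, 2.58], [-1.31, 4.45], [0.11, 2.69], [-2.54, 2.54]. Speed limits (rad/s): [2.39, 2.39, 3.01, 3.14, 3.14, 3.14].

## Interface

Orientations are given as a rotation vector (axis times angle).
In Python, from workcell import sensors, imaging, close_job gives the robot as it stands. The module is installed in compiled form; this text tells all that it offers.
- The arm moves only by the tool servo_tool, never from a script. Its argument "steps" is a list of rows, each a list of 3 entries, a list of its own where there are three numbers: the shift along the world's x, y, z in m, then the turn, a rotation vector about the world's x, y, z in degrees, then the opening, from -1 (shut) to 1 (fully open). A call has exactly 8 rows; each row shifts and turns the commanded pose from where the row before left it; what a row does not reach is not made up. A row lasts 1/12 s, in which the tool goes at most 41.7 mm and 7.16 degrees, less where a joint would pass 70% of its speed; a pose out of reach is approached as far as the arm can. A call is refused whole if a number of a shift passes 0.0417 or a number of a turn 7.16, either way. A call with a gripper value outside its range is refused whole. The fingers move at their own pace and stop on an object; the grip force is fixed at half the most. Time passes only in rows, so rows that do not move let the fingers close, or fill a call up. It gives the time, the measured TCP pose, the force, the opening and the grip force at its end, in the units of the state.
- sensors.get_obs(): the state, without advancing time (a new reading comes with each control period).
- imaging.get_image(name): name is "side" or "top" or "wrist"; returns a dict with "color" (420x560x3 uint8, blue, green, red), "range_z" (420x560 float32, mm along the optical axis (not along the pixel's ray), 0 where there is no reading), "vertical_fov" (degrees; the focal length in pixels is half the picture's height over the tangent of half this angle, whatever the lens; pixels are square), "cx", "cy" (the principal point, pixels), "rvec" (rotation vector, rad) and "tvec" (3), from world to camera coordinates, as OpenCV has them; the wrist camera has in their place "tool_from_camera" (4x4, takes a point from camera to tool coordinates, whose origin is the TCP and whose axes are the flange's). Camera axes: x right, y down, z forward; pixel columns grow to the right and rows downward; lengths in mm; the calibration is good to about 2 mm. A picture is of the moment at which its call begins: read the wrist's pose just before it.
- close_job(): hands the job in; it is judged then, once.
The state is a dict: "t": time; "qpos": joint angles; "qvel": joint speeds; "joint_torque": joint torques, N m; "ee_pos": TCP position; "orientation": TCP orientation; "ft_force": force on the tool from outside, world axes, zero at the start; "moment": the same for the moment, N m; "width": finger opening in mm; "grasp_force": force on a finger pad.
Only numpy, scipy, OpenCV 4.12 (cv2) and the standard library are available. Lean on these libraries where they do the work, as an engineer would, in place of code of your own. Each camera call takes 0.05 s, during which the arm holds its last target. There are 200 camera calls.

## Task

The straightedge has to be set up for a cut along the line marked by the two upright pins on the plywood board. Lift it over the pins, lay it flat on the board in the gap between the pins and the open cam clamp, and slide it gently back towards the pins, away from the clamp, until its long edge bears on both pins at once, before the cam touches it. Then swing the clamp's lever round by its black knob until the cam nips the straightedge firmly against both pins and holds it there by itself; the pins are slim, so never force them, and leave the things round about where they are.

Things in the scene. Friction and masses are not known exactly. Their poses are not given: they have to be found in the camera images.
- straightedge: Loose aluminium straightedge, about 0.32 kg: flat bar 46 mm wide (x), 240 mm long (y), 6 mm thick; rib to hold it by along the middle of its top, 12 mm wide (x), 210 mm long, its top 24 mm above the underside. Either long edge may face the pins. Origin: centre of the underside; z up. Starts on the left part of the board, beyond the pins. Pushed along the board it drags with 1 to 4 N.
- board: Fixed plywood board 270 mm (x) by 250 mm (y) by 18 mm, paper taped on its left part. Origin: centre of its underside, on the bench; x points to the left, from the clamp past the pins to where the straightedge starts; y points towards the robot; z up; its top is 18 mm above the origin. The straightedge's final place is on the -x side of the pins.
- pin_near: The pin nearer the robot of two slim steel pins upright in the board: 6 mm diameter, rising 24 mm above the board's top. Origin: on its axis at the level of the board's top. Near x = 21, y = 75 mm in the board's frame, but some millimetres to either side, so the pins' line is not quite square to the board. It takes a side load of 20 N; more bends it.
- pin_far: The pin farther from the robot, same size and same 20 N limit, near x = 21, y = -75 mm in the board's frame, some millimetres to either side. Origin: on its axis at the level of the board's top.
- cam_pivot (a point): Point on the board's top on the cam clamp's upright turning axis, at x = -52.5 mm, y = 0 in the board's frame, facing the middle between the pins. The cam is a steel disc 44 mm across, bolted on off-centre; it stands 1.5 to 11.5 mm above the board's top, its bolt head up to 16 mm. Open, it leaves 6 to 12 mm of play for the straightedge between cam and pins.
- cam_knob (a point): Middle of the grip of the upright black knob, 70 mm from the turning axis, at the end of the flat lever that is one piece with the cam; 47.5 mm above the bench. The knob is 15 mm in diameter, gripped from 21 to 38 mm above the board's top; it ends 43.5 mm above it. The lever below is 14 mm wide and 2.5 to 10.5 mm above the board's top.
- cam_lever (a joint): Lever angle, rad: 0 (open, knob on the robot's side) to 2.3, growing as the knob swings round the right side of the pivot to the far side (anticlockwise from above). The lever points 1.83 + angle from the board's x. Where the cam bites differs with the pins, from 1.0 to 1.85: feel for it. Before that the knob moves with about 1 N; with 3 N it is firm, under 0.1 rad further, and it stays.
- tape_electrical: Bystander: roll of black tape, 58 mm across and 19 mm high, on the bench to the right of the board. Origin: centre of its underside.
- eraser: Bystander: eraser 38 x 22 x 14 mm on the far right corner of the board. Origin: centre of its underside.
- tube_red_b: Bystander: red plastic tube standing on the bench to the right of the board, 46 mm across, 178 mm high. Origin: centre of its underside.
- tube_black: Bystander: black plastic tube standing on the bench to the right of the board, 47 mm across, 200 mm high. Origin: centre of its underside.
- can_ribbed: Bystander: ribbed white tin standing on the bench behind the two tubes, 58 mm across, 104 mm high. Origin: centre of its underside.

How it is judged (in metres and radians):
On the way:
1. the straightedge lies flat on the board between the pins and the cam and bears on both pins at once (more than 0.4 N on each, for 0.2 s), before the cam touches it (contact force between straightedge and pin_near above 0.4 N and contact force between straightedge and pin_far above 0.4 N and contact force between straightedge and board above 0.3 N and contact force between straightedge and cam_lever below 0.2 N and angle between straightedge's own z axis and vertical below 0.03 rad and height (world z) of straightedge below 0.021 m and x of straightedge in the frame of board between -0.025 and 0.012 m), for 0.2 s.
At the end, for the whole second after the job is handed in: The straightedge lies flat on the board (tilt under 0.03 rad) on the clamp's side of the pins, at rest, pressed by the turned cam alone (more than 3 N) against both pins with more than 1 N on each (contact force between straightedge and pin_near above 1 N and contact force between straightedge and pin_far above 1 N and contact force between straightedge and cam_lever above 3 N and linear speed of straightedge below 0.01 m/s and angle between straightedge's own z axis and vertical below 0.03 rad and height (world z) of straightedge below 0.021 m and x of straightedge in the frame of board between -0.025 and 0.012 m); the robot touches nothing.
It fails at once if a pin is loaded with more than 20 N (contact force between anything else and pin_near above 20 N or contact force between anything else and pin_far above 20 N).
It fails at once if one of the listed bystanders is shifted by more than 25 mm (distance of any of tape_electrical, eraser, can_ribbed, tube_red_b, tube_black from where it was at the start of the episode above 0.025 m).
It also fails if it takes over 67 s, if anything falls off the work surface, if the arm or the gripper's body presses on something with over 40 N, if the wrist force passes 120 N, or if a joint passes its speed limit or range.

## Working session

There is one attempt and no reset: what is moved stays moved. The work goes in short steps, Python scripts to look and compute and a tool call to move; the robot and the scene stay as the last step left them, time stands still between calls to the robot, and variables do not carry over. Pictures are saved under pics/ and viewed, at most 10 in all, crops included, and the job is handed in when it is done.

Besides the shell and the picture viewer there is one more tool, called after ">>>" as name([rows], argument=value, ...), one row to a line, values as JSON. servo_tool: Moves the arm, as the interface text tells. Its arguments: {"type":"object","properties":{"steps":{"type":"array"}},"required":["steps"]}

```bash
mkdir -p pics
cat > h.py <<'E'
import numpy as np, cv2
from workcell import sensors, imaging
def f(im): return 210/np.tan(np.radians(im["vertical_fov"])/2)
def pose(im,obs=None):
    """R,t camera->world (mm)"""
    if "rvec" in im:
        R=cv2.Rodrigues(np.array(im["rvec"],float))[0]; return R.T,-R.T@np.array(im["tvec"],float).ravel()
    T=np.array(im["tool_from_camera"]); Rw=cv2.Rodrigues(np.array(obs["orientation"],float))[0]
    return Rw@T[:3,:3], Rw@T[:3,3]+np.array(obs["ee_pos"])
def ray(im,u,v,z,obs=None):
    R,t=pose(im,obs); F=f(im)
    d=R@np.array([(u-im["cx"])/F,(v-im["cy"])/F,1]); return t+d*(z-t[2])/d[2]
def cloud(im,obs=None):
    R,t=pose(im,obs);F=f(im);v,u=np.mgrid[:420,:560];Z=im["range_z"]
    P=np.stack([(u-im["cx"])/F*Z,(v-im["cy"])/F*Z,Z],-1)@R.T+t
    P[Z==0]=np.nan; return P
E
python3 - <<'E'
from h import *
o=sensors.get_obs();print(o)
for n in("top","wrist","side"):
    o=sensors.get_obs();im=imaging.get_image(n);cv2.imwrite(f"pics/{n}0.png",im["color"]);np.save(n+"0.npy",dict(im=im,o=o),allow_pickle=True)
    print(n,pose(im,o),f(im))
E
```

```text
{'t': 0.0, 'qpos': array([ 1.27895815e+00,  4.23851034e-01,  1.63068354e+00,  5.85783844e-05,
        1.08858974e+00, -1.89888653e-02]), 'qvel': array([ 0.00041214, -0.00099531, -0.00020568, -0.00131469,  0.00058116,
        0.00038369]), 'joint_torque': array([-2.23057919e-03, -5.44610631e+01, -2.73664713e+01,  6.43522432e-02,
        2.26806861e-02, -1.39751455e-04]), 'ee_pos': array([168.21664838, 601.36264823, 221.89786837]), 'orientation': array([-4.27265468e-01, -3.11211045e+00,  2.36410416e-03]), 'ft_force': array([ 0.20542453,  0.53292511, -0.16678385]), 'moment': array([ 0.01786934,  0.03267699, -0.01359834]), 'grasp_force': 0.0, 'width': 87.76095052712046}
top (array([[-0.01137855, -0.99093249,  0.13387802],
       [-0.99988432,  0.01262697,  0.00847968],
       [-0.01009326, -0.13376605, -0.99096154]]), array([473.54541489, 199.01150123, 986.10442468])) 487.03309847690974
wrist (array([[ 0.26871612,  0.92565483,  0.26637338],
       [ 0.96321602, -0.25750048, -0.07686619],
       [-0.00256029,  0.27723029, -0.96080009]]), array([ 95.22013195, 622.14048059, 384.02367581])) 365.01866594803937
side (array([[-0.99789718, -0.04857884,  0.04291044],
       [-0.06199352,  0.52206905, -0.85064723],
       [ 0.01892124, -0.85151864, -0.52398281]]), array([588.37830478, 950.00156992, 521.88216567])) 462.16907487258055
```

View pics/top0.png

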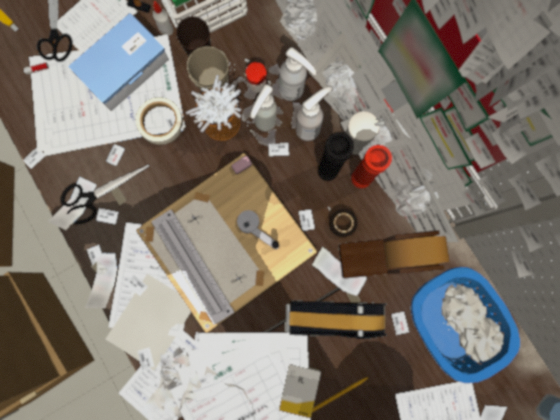

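View pics/wrist0.png

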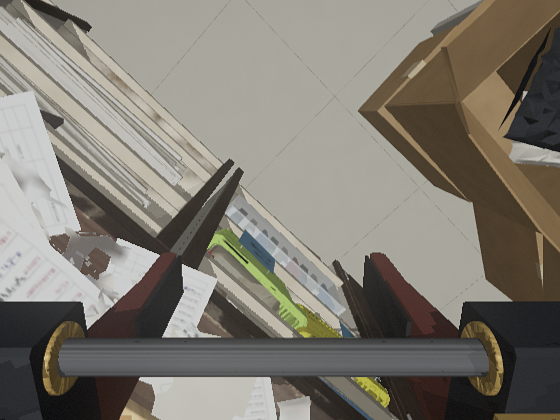

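The top view shows the board with its corners near (245,155), (138,232), (208,330) and (315,250). The straightedge runs from (160,215) to (225,320). The pins are near (195,217) and (239,279), the cam is near (247,221) and the knob near (275,243).

Run:
```python
from h import *
d=np.load("top0.npy",allow_pickle=True).item();im=d["im"]
P=cloud(im);z=P[...,2]
m=np.zeros((420,560),bool);m[150:335,130:320]=1
b=((z>9)&(z<75)&m).astype(np.uint8)
c=max(cv2.findContours(b,0,1)[0],key=cv2.contourArea)
print("board px",cv2.approxPolyDP(c,6,True).reshape(-1,2).tolist())
pts=P[(b>0)&(z>13)&(z<23)];print("med z board",np.median(pts[:,2]))
r=cv2.minAreaRect(P[b>0][:,:2].astype(np.float32));print(r,cv2.boxPoints(r).round(1).tolist())
s=((z>34)&m&(b>0)).astype(np.uint8)
n,l,st,ce=cv2.connectedComponentsWithStats(s)
for i in range(1,n):
    if st[i,4]>8:
        q=P[l==i];print(ce[i],st[i,4],np.nanmean(q,0).round(1),q[:,2].max().round(1),cv2.minAreaRect(q[:,:2].astype(np.float32)))
cv2.imwrite("pics/crop0.png",cv2.resize(im["color"][150:335,130:325],None,fx=3.2,fy=3.2,interpolation=cv2.INTER_CUBIC)[:600,:800])
```

```text
board px [[136, 229], [206, 332], [199, 334], [319, 334], [302, 316], [319, 313], [319, 301], [286, 305], [286, 333], [206, 332], [316, 251], [245, 154]]
med z board 17.697539641991057
((548.7218017578125, 303.28948974609375), (375.8463134765625, 370.2344970703125), 88.59019470214844) [[359.0, 120.0], [729.2000122070312, 110.9000015258789], [738.4000244140625, 486.6000061035156], [368.29998779296875, 495.70001220703125]]
[319. 167.] 9 [688.  114.7  46.5] 54.9 ((689.3660278320312, 114.90245056152344), (13.9429292678833, 1.407609224319458), 2.048255443572998)
[190.68340307 266.05020921] 717 [497.6 366.9  40.9] 45.5 ((498.4801025390625, 367.90771484375), (209.61912536621094, 12.895957946777344), 31.954214096069336)
[274.87234043 244.14893617] 47 [536.3 203.4  58.9] 64.5 ((536.072265625, 204.1352081298828), (13.406049728393555, 12.645607948303223), 89.02709197998047)
[296.57294833 318.12462006] 658 [397.9 164.5  58.6] 74.4 ((397.6976013183594, 153.53663635253906), (65.13318634033203, 61.249752044677734), 88.15336608886719)
```

View pics/crop0.png

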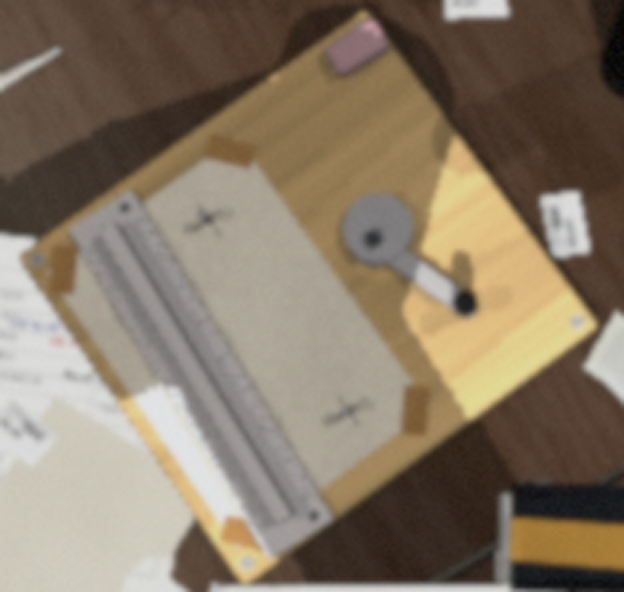

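View pics/side0.png

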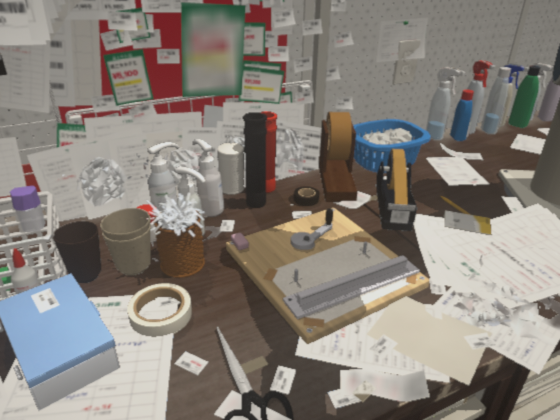

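The crop shows the pins at about full-image px (194.7,218.4) for the far one and (239.1,278.4) for the near one, each standing on a dark cross of shadows. The side view shows the board unobstructed, with the straightedge in front and the tubes and tin well behind.

Run:
```python
from h import *
im=np.load("top0.npy",allow_pickle=True).item()["im"];P=cloud(im);z=P[...,2]
C=np.array([ray(im,*p,18)[:2] for p in [(137,230),(206,331),(315.5,251),(245,155)]])
print(C.round(1).tolist(),[np.linalg.norm(C[i]-C[i-1]).round(1) for i in range(4)])
o=C.mean(0);ex=(C[0]-C[3]+C[1]-C[2]);ex/=np.linalg.norm(ex);ey=np.array([-ex[1],ex[0]]);
print("o",o,"ex ang",np.degrees(np.arctan2(ex[1],ex[0])),"ey",ey)
w=lambda x,y:o+ex*x+ey*y
b=lambda p:(np.array([(p-o)@ex,(p-o)@ey])).round(1)
for n,px in dict(far=(194.7,218.4),near=(239.1,278.4)).items():
    for h in(18,42): q=ray(im,*px,h)[:2];print(n,h,q.round(1),b(q))
print("piv",w(-52.5,0),"knob",b(np.array([536.3,203.4])))
print("se",b(np.array([498.5,367.9])))
m=np.zeros((420,560),bool);m[180:335,130:240]=1
q=P[m&(z>35)&(z<50)]
c=q[:,:2].mean(0);u,s,v=np.linalg.svd(q[:,:2]-c,full_matrices=False);print(c,np.degrees(np.arctan2(v[0,1],v[0,0])))
```

```text
[[570.7, 479.2], [371.8, 339.5], [524.5, 123.2], [721.6, 262.3]] [np.float64(264.2), np.float64(243.0), np.float64(264.8), np.float64(241.2)]
o [547.18249513 301.0564875 ] ex ang 125.02376125571669 ey [-0.8189141 -0.5739161]
far 18 [592.7 363.7] [ 25.2 -73.2]
far 42 [589.7 359.7] [ 23.6 -68.5]
near 18 [472.4 274.9] [21.5 76.2]
near 42 [472.5 273. ] [19.9 77.3]
piv [577.31309035 258.063497  ] knob [-73.7  65. ]
se [82.7  1.5]
[498.15382729 365.89351976] -148.0771415877701
```

>>> servo_tool([
  [[0.03,-0.02,0],[0,0,6],1],
  [[0.03,-0.02,0],[0,0,6],1],
  [[0.03,-0.02,0],[0,0,6],1],
  [[0.03,-0.02,0],[0,0,6],1],
  [[0.03,-0.02,0],[0,0,6],1],
  [[0.03,-0.02,0],[0,0,6],1],
  [[0.03,-0.02,0],[0,0,6],1],
  [[0.03,-0.02,0],[0,0,6],1],
])

```text
t: 0.82
ee_pos: [409.5, 440.6, 222.5]
orientation: [0.884, -3.014, 0.0]
ft_force: [1.3, 0.3, -0.3]
width: 87.9
grasp_force: 0.0
```

>>> servo_tool([
  [[0.03,-0.025,0],[0,0,0],1],
  [[0.03,-0.025,0],[0,0,0],1],
  [[0.03,-0.025,0],[0,0,0],1],
  [[0,0,0],[0,0,0],1],
  [[0,0,0],[0,0,0],1],
  [[0,0,0],[0,0,0],1],
  [[0,0,0],[0,0,0],1],
  [[0,0,0],[0,0,0],1],
])

```text
t: 1.48
ee_pos: [497.3, 367.8, 222.6]
orientation: [0.878, -3.016, -0.0]
ft_force: [-0.2, 1.0, -0.1]
width: 87.9
grasp_force: 0.0
```

Run:
```python
from h import *
o=sensors.get_obs();im=imaging.get_image("wrist");cv2.imwrite("pics/w1.png",im["color"]);np.save("w1.npy",dict(im=im,o=o),allow_pickle=True)
print(o["t"],o["ee_pos"],o["orientation"],o["qpos"]); print(pose(im,o))
```

```text
1.4833 [497.26161151 367.82133857 222.60800856] [ 8.78231505e-01 -3.01594886e+00 -5.94880846e-05] [ 6.17551885e-01  4.13894674e-01  1.64463811e+00  1.80315138e-04
  1.08340325e+00 -1.52004904e+00]
(array([[-5.37491494e-01,  8.10403337e-01,  2.33129416e-01],
       [ 8.43269155e-01,  5.16595639e-01,  1.48411850e-01],
       [-1.60181511e-04,  2.76360953e-01, -9.61053900e-01]]), array([433.34785147, 326.97085806, 384.74077578]))
```

View pics/w1.png

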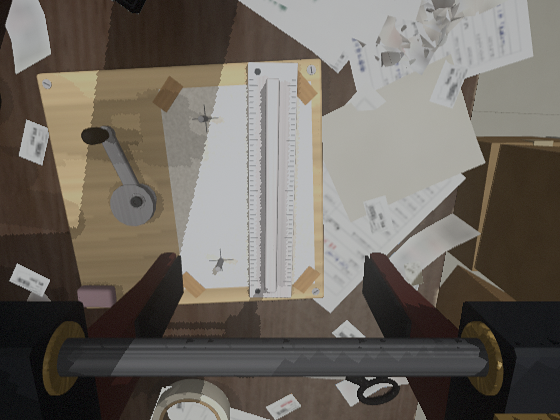

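The wrist view shows the near pin at about (205,118), the far pin at about (220,262), the knob at (95,135) and the pivot at about (137,202). The rib runs from (272,80) to (271,290). I'll zoom in on the pins and measure the rib and knob.

Run:
```python
from h import *
d=np.load("w1.npy",allow_pickle=True).item();im,o=d["im"],d["o"];P=cloud(im,o);z=P[...,2]
A=[cv2.resize(im["color"][v-20:v+20,u-20:u+20],None,fx=10,fy=10,interpolation=cv2.INTER_CUBIC) for u,v in((205,118),(220,262))]
cv2.imwrite("pics/pins.png",np.hstack(A))
for u,v in((205,118),(220,262)):
    q=P[v-20:v+20,u-20:u+20];k=np.argwhere(q[...,2]>26)
    print([(int(j+u-20),int(i+v-20),q[i,j].round(1).tolist()) for i,j in k][:14])
m=np.zeros((420,560),bool);m[70:300,240:305]=1
q=P[m&(z>34)&(z<50)];r=cv2.minAreaRect(q[:,:2].astype(np.float32));print("rib",r,np.median(q[:,2]))
m[:]=0;m[115:150,75:120]=1
q=P[m&(z>48)&(z<70)];print("knob",q.mean(0),q[:,2].max(),cv2.minAreaRect(q[:,:2].astype(np.float32)))
C=[ray(im,*p,18,o)[:2].round(1).tolist() for p in((38,74),(321,60),(324,297))];print(C)
print("bolt",ray(im,136,202,34,o))
```

```text
[(201, 115, [471.6, 273.8, 38.7]), (202, 115, [471.5, 274.0, 34.9]), (203, 115, [471.3, 274.4, 32.0]), (204, 115, [471.3, 274.5, 27.4]), (199, 116, [473.0, 273.2, 41.6]), (200, 116, [472.3, 274.3, 43.7]), (201, 116, [471.9, 274.8, 42.2]), (202, 116, [471.6, 275.4, 41.3]), (203, 116, [471.2, 276.0, 40.2]), (204, 116, [471.4, 275.8, 33.7]), (205, 116, [471.2, 276.2, 30.8]), (198, 117, [474.2, 272.9, 42.2]), (199, 117, [473.7, 273.7, 42.1]), (200, 117, [473.2, 274.5, 42.4])]
[(219, 260, [591.8, 360.8, 26.3]), (220, 260, [590.9, 361.6, 26.9]), (218, 261, [592.3, 360.3, 28.5]), (219, 261, [591.9, 361.2, 28.3]), (220, 261, [590.6, 361.9, 30.0]), (221, 261, [590.9, 363.0, 28.0]), (217, 262, [594.2, 360.0, 27.8]), (218, 262, [592.3, 360.6, 30.7]), (219, 262, [590.9, 361.3, 32.7]), (220, 262, [590.9, 362.3, 31.3]), (221, 262, [590.5, 363.2, 31.0]), (222, 262, [591.7, 364.5, 27.0]), (217, 263, [592.6, 360.0, 33.6]), (218, 263, [591.2, 360.7, 35.3])]
rib ((498.490478515625, 366.85186767578125), (208.65736389160156, 12.514878273010254), 31.880525588989258) 41.69611827373092
knob [535.95783176 204.450288    58.16280064] 63.38575384558328 ((537.0357666015625, 203.22547912597656), (14.108116149902344, 13.540120124816895), 68.15664672851562)
[[523.8, 123.1], [370.7, 340.6], [570.9, 482.9]]
bolt [579.00527354 259.6907273   34.        ]
```

View pics/pins.png

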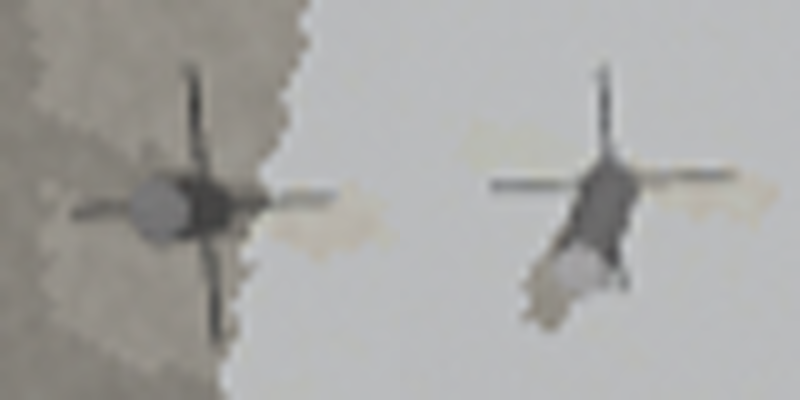

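The zoomed crops put the pin tops at px (200.6,118.3) for near and (217.3,268.6) for far. The bases are at (204.6,117.8) and (220.2,259.6).

```bash
cat >> h.py <<'E'
def board():
    d=np.load("w1.npy",allow_pickle=True).item();im,o=d["im"],d["o"]
    return im,o
E
python3 - <<'E'
from h import *
im,o=board()
nt,ft=ray(im,200.6,118.3,42,o),ray(im,217.3,268.6,42,o)
nb,fb=ray(im,204.6,117.8,18,o),ray(im,220.2,259.6,18,o)
for a in(nt,nb,ft,fb):print(a.round(1))
n=(nt+nb)[:2]/2;f_=(ft+fb)[:2]/2
print("dist",np.linalg.norm(n-f_))
d=(f_-n)/np.linalg.norm(f_-n);ang=np.degrees(np.arctan2(d[1],d[0]));print("line angle",ang)
nx=np.array([-d[1],d[0]])  # towards straightedge start
piv=np.array([578.5,259.0])
mid=(n+f_)/2;tgt=mid-nx*26
tgt+=d*((piv-tgt)@d)
print("n dir",nx,"piv dist to line",(piv-mid)@nx,"final centre",tgt,"along of start",(np.array([498.5,366.9])-tgt)@d,"perp",(np.array([498.5,366.9])-tgt)@nx)
ex=np.array([np.cos(np.radians(125.02)),np.sin(np.radians(125.02))]);print("n vs board ex deg",ang-35.02)
k=np.array([536.5,203.8])-piv;print("lever",np.linalg.norm(k),np.degrees(np.arctan2(k[1],k[0])))
E
```

```text
[473.9 275.4  42. ]
[474.3 274.9  18. ]
[593.9 362.6  42. ]
[594.3 362.4  18. ]
dist 148.46926431915384
line angle 36.035490182141906
n dir [-0.58828626  0.80865275] piv dist to line -74.49969409153277 final centre [549.96829629 298.21941114] along of start -1.2161326481715549 perp 85.81683884980713
n vs board ex deg 1.0154901821419031
lever 69.36166087976844 -127.26640190097716
```

>>> servo_tool([
  [[0.001,-0.001,-0.035],[0,0,-0.6],0.2],
  [[0,0,-0.035],[0,0,0],0.2],
  [[0,0,-0.035],[0,0,0],0.2],
  [[0,0,-0.035],[0,0,0],0.2],
  [[0,0,-0.025],[0,0,0],0.2],
  [[0,0,-0.015],[0,0,0],0.2],
  [[0,0,-0.01],[0,0,0],0.2],
  [[0,0,-0.0055],[0,0,0],0.2],
])

```text
t: 2.2
ee_pos: [498.3, 366.2, 25.9]
orientation: [0.861, -3.02, 0.001]
ft_force: [0.3, -0.4, 0.7]
width: 52.9
grasp_force: 0.0
```

>>> servo_tool([
  [[0,0,0],[0,0,0],-1],
  [[0,0,0],[0,0,0],-1],
  [[0,0,0],[0,0,0],-1],
  [[0,0,0],[0,0,0],-1],
  [[0,0,0],[0,0,0],-1],
  [[0,0,0],[0,0,0],-1],
  [[0,0,0],[0,0,0],-1],
  [[0,0,0],[0,0,0],-1],
])

```text
t: 2.87
ee_pos: [499.6, 366.2, 27.8]
orientation: [-0.86, 3.021, 0.001]
ft_force: [-1.4, 0.3, 4.9]
width: 11.8
grasp_force: 30.0
```

>>> servo_tool([
  [[0,0,0.01],[0,0,0],-1],
  [[0,0,0.025],[0,0,0],-1],
  [[0,0,0.025],[0,0,0],-1],
  [[0.0035,-0.0045,0],[0,0,1.4],-1],
  [[0.01,-0.013,0],[0,0,1.4],-1],
  [[0.014,-0.019,0],[0,0,1.4],-1],
  [[0.014,-0.019,0],[0,0,0],-1],
  [[0.0118,-0.0159,0],[0,0,0],-1],
])

```text
t: 3.53
ee_pos: [552.9, 293.1, 87.3]
orientation: [0.97, -2.987, 0.001]
ft_force: [0.8, 0.3, -3.8]
width: 11.7
grasp_force: 30.0
```

>>> servo_tool([
  [[0,0,0],[0,0,0],-1],
  [[0,0,0],[0,0,0],-1],
  [[0,0,0],[0,0,0],-1],
  [[0,0,0],[0,0,0],-1],
  [[0,0,0],[0,0,0],-1],
  [[0,0,0],[0,0,0],-1],
  [[0,0,0],[0,0,0],-1],
  [[0,0,0],[0,0,0],-1],
])

```text
t: 4.2
ee_pos: [552.4, 294.9, 87.2]
orientation: [0.971, -2.988, 0.0]
ft_force: [0.0, 0.3, -3.6]
width: 11.8
grasp_force: 30.0
```

Run:
```python
from h import *
o=sensors.get_obs();im=imaging.get_image("wrist");np.save("w2.npy",dict(im=im,o=o),allow_pickle=True)
P=cloud(im,o);print(o["ee_pos"],o["orientation"],o["ft_force"])
z=P[...,2]; print(np.nanpercentile(z[60:300,200:320],[5,25,50,75,95]))
q=P[(z>94)&(z<108)];q=q[np.hypot(*(q[:,:2]-o["ee_pos"][:2]).T)<125]
r=cv2.minAreaRect(q[:,:2].astype(np.float32));print(len(q),r,np.median(q[:,2]))
cv2.imwrite("pics/w2.png",im["color"])
```

```text
[552.43672174 294.85277274  87.17596741] [ 9.70943891e-01 -2.98776071e+00  3.66950030e-05] [ 0.00495384  0.31564729 -3.61276619]
[ 17.72288732  82.63170345  83.61483697 100.69652008 110.28007174]
10629 ((540.6502075195312, 285.7724304199219), (179.79403686523438, 29.287925720214844), 41.59479522705078) 101.16945812101355
```

View pics/w2.png

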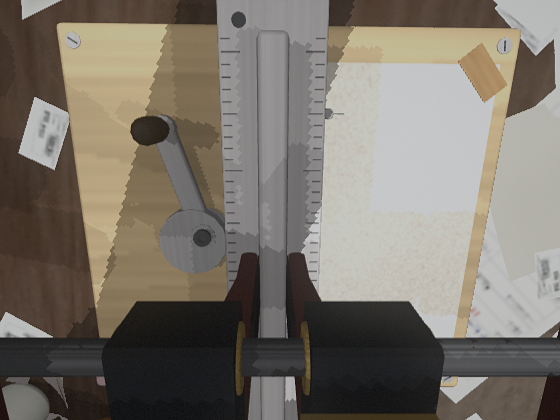

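The wrist view shows the bar level, with the near pin's cross at (328,113) just to the right of its edge and the cam at (193,240) on the left. I'll lower it.

>>> servo_tool([
  [[0,0,-0.012],[0,0,0],-1],
  [[0,0,-0.012],[0,0,0],-1],
  [[0,0,-0.01],[0,0,0],-1],
  [[0,0,-0.008],[0,0,0],-1],
  [[0,0,-0.006],[0,0,0],-1],
  [[0,0,-0.005],[0,0,0],-1],
  [[0,0,-0.004],[0,0,0],-1],
  [[0,0,0],[0,0,0],-1],
])

```text
t: 4.92
ee_pos: [552.2, 294.3, 29.2]
orientation: [0.97, -2.987, 0.0]
ft_force: [0.1, 0.4, -4.0]
width: 11.5
grasp_force: 30.0
```

>>> servo_tool([
  [[0,0,-0.001],[0,0,0],-1],
  [[0,0,-0.001],[0,0,0],-1],
  [[0,0,-0.001],[0,0,0],-1],
  [[0,0,0],[0,0,0],-1],
  [[0,0,0],[0,0,0],-1],
  [[0,0,0],[0,0,0],-1],
  [[0,0,0],[0,0,0],-1],
  [[0,0,0],[0,0,0],-1],
])

```text
t: 5.58
ee_pos: [553.0, 294.7, 27.8]
orientation: [-0.97, 2.987, 0.0]
ft_force: [-1.0, -0.4, 4.9]
width: 11.5
grasp_force: 30.0
```

>>> servo_tool([
  [[0,0,0],[0,0,0],-0.6],
  [[0,0,0],[0,0,0],-0.6],
  [[0,0,0],[0,0,0],-0.6],
  [[0,0,0],[0,0,0],-0.6],
  [[0,0,0],[0,0,0],-0.6],
  [[0,0,0],[0,0,0],-0.6],
  [[0,0,0],[0,0,0],-0.6],
  [[0,0,0],[0,0,0],-0.6],
])

```text
t: 6.25
ee_pos: [552.7, 294.5, 27.1]
orientation: [0.97, -2.988, 0.0]
ft_force: [0.5, -0.5, 0.6]
width: 17.2
grasp_force: 0.0
```

Run:
```python
from h import *
o=sensors.get_obs();print(o["ee_pos"],o["ft_force"],o["width"],o["moment"])
im=imaging.get_image("wrist");P=cloud(im,o);z=P[...,2]
nx=np.array([-.588,.809]);d=np.array([.809,.588]);mid=np.array([534.1,318.8])
# bar top plane at 24, rib at 42, in pin-line coordinates
s=(P[...,:2]-mid)@nx;a=(P[...,:2]-mid)@d
for lo,hi,n in((38,45,"rib"),(22.3,27,"bar+cam")):
    k=(z>lo)&(z<hi)&(s<3)&(s>-56)&(a<-28)&(a>-120);q=np.c_[a[k],s[k]].astype(np.float32)
    print(n,len(q),cv2.minAreaRect(q),np.percentile(q[:,1],[1,99]))
    print(np.polyfit(q[:,0],q[:,1],1))
k=(z>22)&(z<34)&(a>-28)&(a<15)&(s<-53)&(s>-105);print("cam max s",np.percentile(s[k],[50,98]))
cv2.imwrite("pics/w3.png",im["color"])
```

```text
[552.65666696 294.48593042  27.13383106] [ 0.53689051 -0.5265825   0.61697615] 17.17571300625942 [ 0.08499821 -0.00053864  0.06326065]
rib 6226 ((-65.97625732421875, -17.17354393005371), (75.92752838134766, 39.737796783447266), 0.04985120892524719) [-36.88092709   0.58180527]
[-1.10769605e-02 -3.05313347e+01]
bar+cam 16896 ((-73.21525573730469, -26.91984748840332), (90.42318725585938, 53.90665054321289), 0.06468970328569412) [-53.34975548  -8.17446756]
[ 8.85327866e-04 -3.06490786e+01]
cam max s [-80.35911822 -59.78377662]
```

View pics/w3.png

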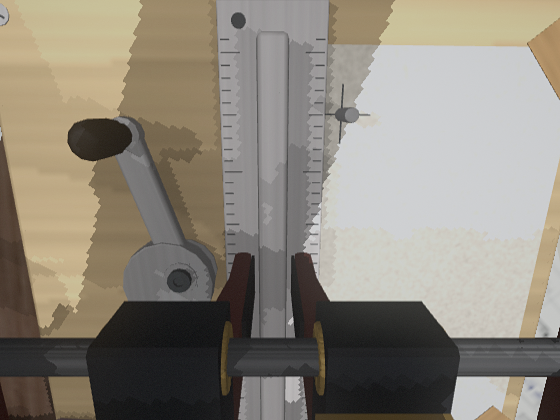

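The bar lies flat in the gap, with its edge about 4–5 mm short of the pins (near pin at (345,115)). I'll push gently with the loosely open fingers.

>>> servo_tool([
  [[-0.0006,0.0008,-0.001],[0,0,0],-0.6],
  [[-0.0006,0.0008,0],[0,0,0],-0.6],
  [[-0.0006,0.0008,0],[0,0,0],-0.6],
  [[-0.0006,0.0008,0],[0,0,0],-0.6],
  [[-0.0006,0.0008,0],[0,0,0],-0.6],
  [[0,0,0],[0,0,0],-0.6],
  [[0,0,0],[0,0,0],-0.6],
  [[0,0,0],[0,0,0],-0.6],
])

```text
t: 6.97
ee_pos: [549.6, 298.6, 26.2]
orientation: [-0.97, 2.988, 0.0]
ft_force: [0.2, -0.7, -0.7]
width: 17.7
grasp_force: 0.0
```

>>> servo_tool([
  [[-0.0006,0.0008,0],[0,0,0],-0.6],
  [[0,0,0],[0,0,0],-0.6],
  [[0,0,0],[0,0,0],-0.6],
  [[0,0,0],[0,0,0],-0.6],
  [[0,0,0],[0,0,0],-0.6],
  [[0,0,0],[0,0,0],-0.6],
  [[0,0,0],[0,0,0],-0.6],
  [[0,0,0],[0,0,0],-0.6],
])

```text
t: 7.63
ee_pos: [549.1, 299.3, 26.2]
orientation: [-0.97, 2.988, -0.0]
ft_force: [-0.2, -0.8, 1.1]
width: 17.3
grasp_force: 0.6
```

>>> servo_tool([
  [[-0.0003,0.0004,0],[0,0,0],-0.6],
  [[0,0,0],[0,0,0],-0.6],
  [[0,0,0],[0,0,0],-0.6],
  [[-0.0003,0.0004,0],[0,0,0],-0.6],
  [[0,0,0],[0,0,0],-0.6],
  [[0,0,0],[0,0,0],-0.6],
  [[0,0,0],[0,0,0],-0.6],
  [[0,0,0],[0,0,0],-0.6],
])

```text
t: 8.3
ee_pos: [548.6, 300.1, 26.2]
orientation: [-0.97, 2.988, -0.0]
ft_force: [1.5, -2.0, 2.3]
width: 17.4
grasp_force: 1.4
```

>>> servo_tool([
  [[-0.0003,0.0004,0],[0,0,0],-0.6],
  [[0,0,0],[0,0,0],-0.6],
  [[0,0,0],[0,0,0],-0.6],
  [[0,0,0],[0,0,0],-0.6],
  [[0,0,0],[0,0,0],-0.6],
  [[0,0,0],[0,0,0],-0.6],
  [[0,0,0],[0,0,0],-0.6],
  [[0,0,0],[0,0,0],-0.6],
])

```text
t: 8.97
ee_pos: [548.2, 300.5, 26.2]
orientation: [-0.97, 2.988, 0.0]
ft_force: [2.6, -1.8, 2.8]
width: 17.6
grasp_force: 1.4
```

>>> servo_tool([
  [[-0.0003,0.0004,0],[0,0,0],-0.6],
  [[0,0,0],[0,0,0],-0.6],
  [[0,0,0],[0,0,0],-0.6],
  [[0,0,0],[0,0,0],-0.6],
  [[0,0,0],[0,0,0],-0.6],
  [[0,0,0],[0,0,0],-0.6],
  [[0,0,0],[0,0,0],-0.6],
  [[0,0,0],[0,0,0],-0.6],
])

```text
t: 9.63
ee_pos: [548.0, 300.8, 26.2]
orientation: [-0.97, 2.988, -0.0]
ft_force: [3.3, -3.6, 2.7]
width: 17.7
grasp_force: 2.4
```

>>> servo_tool([
  [[-0.0003,0.0004,0],[0,0,0],-0.6],
  [[0,0,0],[0,0,0],-0.6],
  [[0,0,0],[0,0,0],-0.6],
  [[0,0,0],[0,0,0],-0.6],
  [[0,0,0],[0,0,0],-0.6],
  [[0,0,0],[0,0,0],-0.6],
  [[0,0,0],[0,0,0],-0.6],
  [[0,0,0],[0,0,0],-0.6],
])

```text
t: 10.3
ee_pos: [547.9, 301.0, 26.2]
orientation: [-0.97, 2.988, -0.001]
ft_force: [4.5, -5.3, 2.0]
width: 17.6
grasp_force: 3.3
```

```bash
cat > look.py <<'E'
from h import *
import sys
o=sensors.get_obs();print(o["t"],o["ee_pos"],o["ft_force"],o["moment"],o["width"],o["grasp_force"])
im=imaging.get_image("wrist");P=cloud(im,o);z=P[...,2]
nx=np.array([-.588,.809]);d=np.array([.809,.588]);mid=np.array([534.1,318.8])
s=(P[...,:2]-mid)@nx;a=(P[...,:2]-mid)@d
k=(z>38)&(z<45)&(s<-15)&(s>-38)&(a<-28)&(a>-120)
r=np.polyfit(a[k],s[k],1);print("rib s",s[k].mean(),"slope",r[0]," z vs a",np.polyfit(a[k],z[k],1),np.percentile(s[k],[2,98]))
k=(z>22)&(z<28)&(s<-4)&(s>-48)&(a<-28)&(a>-110);p=np.linalg.lstsq(np.c_[a[k],s[k],np.ones(k.sum())],z[k],rcond=None)[0];print("top plane",p,z[k].mean())
cv2.imwrite("pics/"+sys.argv[1],im["color"])
E
python3 look.py w4.png
```

```text
10.3 [547.93157395 300.97692456  26.23308488] [ 4.53185423 -5.29454148  1.95959042] [-0.88118047 -0.69546028 -0.01406973] 17.620349396398485 3.3371800929307938
rib s -25.58163643296447 slope 0.0016808180945976125  z vs a [-9.92353493e-04  4.16744748e+01] [-31.47759494 -19.73263846]
top plane [-1.21535609e-03 -6.11418988e-04  2.39380531e+01] 24.042447213720777
```

>>> servo_tool([
  [[-0.0003,0.0004,0],[0,0,0],-0.6],
  [[0,0,0],[0,0,0],-0.6],
  [[-0.0003,0.0004,0],[0,0,0],-0.6],
  [[0,0,0],[0,0,0],-0.6],
  [[0,0,0],[0,0,0],-0.6],
  [[0,0,0],[0,0,0],-0.6],
  [[0,0,0],[0,0,0],-0.6],
  [[0,0,0],[0,0,0],-0.6],
])

```text
t: 11.02
ee_pos: [547.8, 301.1, 26.3]
orientation: [-0.97, 2.987, -0.002]
ft_force: [5.8, -8.9, 1.3]
width: 17.9
grasp_force: 5.4
```

```bash
python3 look.py w5.png
```

```text
11.0167 [547.81925473 301.11164693  26.25488848] [ 5.8373801  -8.94233174  1.25207805] [-1.44669438 -1.0452475   0.03847532] 17.92372349666863 5.414125621318817
rib s -25.470329336845392 slope 0.002903685334503736  z vs a [-1.48330487e-03  4.16464619e+01] [-31.41010613 -19.61016033]
top plane [-1.14076975e-03 -2.46826450e-03  2.39367044e+01] 24.084063059554342
```

>>> servo_tool([
  [[0.0006,-0.0008,0],[0,0,0],-0.6],
  [[0.0006,-0.0008,0],[0,0,0],-0.6],
  [[0.0006,-0.0008,0],[0,0,0],-0.6],
  [[0.0006,-0.0008,0],[0,0,0],-0.6],
  [[0,0,0],[0,0,0],-0.6],
  [[0,0,0],[0,0,0],-0.6],
  [[0,0,0],[0,0,0],-0.6],
  [[0,0,0],[0,0,0],-0.6],
])

```text
t: 11.73
ee_pos: [549.2, 299.0, 26.1]
orientation: [0.97, -2.988, -0.0]
ft_force: [0.3, 0.1, 0.0]
width: 17.6
grasp_force: 0.0
```

```bash
python3 look.py w6.png
python3 - <<'E'
from h import *
im=np.load("top0.npy",allow_pickle=True).item()["im"];P=cloud(im);z=P[...,2]
hsv=cv2.cvtColor(im["color"],cv2.COLOR_BGR2HSV)
m=np.zeros((420,560),bool);m[100:260,290:410]=1
b=(m&(z>75)&(z<240)).astype(np.uint8);n,l,st,ce=cv2.connectedComponentsWithStats(b)
for lo,hi in((85,112),(165,186),(187,215)):
  n,l,st,ce=cv2.connectedComponentsWithStats((m&(z>lo)&(z<hi)).astype(np.uint8))
  for i in range(1,n):
    if st[i,4]>60: print((lo,hi),ce[i].round(),st[i,4],np.median(P[l==i],0).round(0))
E
```

```text
11.7333 [549.19153162 298.99523599  26.11854716] [0.27937954 0.10736988 0.0010505 ] [0.0653974  0.07584562 0.00649645] 17.63081587940917 0.0
rib s -25.768289291971993 slope 0.002420124559326288  z vs a [-6.15834282e-04  4.17043863e+01] [-31.6515167  -19.89143162]
top plane [-1.56723271e-03 -2.57061763e-04  2.39358466e+01] 24.05652725102797
(85, 112) [375. 133.] 1503 [742.  18. 102.]
(85, 112) [398. 121.] 164 [757. -30. 108.]
(85, 112) [309. 118.] 287 [769. 137.  94.]
(85, 112) [329. 167.] 73 [672. 104.  99.]
(85, 112) [364. 174.] 83 [658.  39. 100.]
(165, 186) [339. 146.] 274 [694.  92. 179.]
(165, 186) [378. 157.] 331 [676.  25. 177.]
(165, 186) [333. 158.] 102 [672. 103. 173.]
(187, 215) [339. 145.] 367 [691.  93. 199.]
```

>>> servo_tool([
  [[0,0,0.015],[0,0,0],-0.6],
  [[0,0,0.03],[0,0,0],-0.6],
  [[0,0,0.03],[0,0,-7],-0.4],
  [[0,0,0.025],[0,0,-7],-0.3],
  [[0,0,0],[0,0,-7],-0.2],
  [[0,-0.01,0],[0,0,-7],-0.2],
  [[0,-0.01,0],[0,0,-7],-0.2],
  [[0,-0.01,0],[0,0,-7],-0.2],
])

```text
t: 12.45
ee_pos: [549.5, 268.8, 127.7]
orientation: [0.174, 3.136, 0.001]
ft_force: [0.1, -0.7, 0.0]
width: 35.3
grasp_force: 0.0
```

>>> servo_tool([
  [[-0.002,-0.01,0],[0,0,-7],-0.2],
  [[-0.002,-0.01,0],[0,0,-7],-0.2],
  [[-0.002,-0.01,0],[0,0,-7],-0.2],
  [[-0.002,-0.01,0],[0,0,-7],-0.2],
  [[-0.002,-0.01,0],[0,0,-7],-0.2],
  [[-0.002,-0.01,0],[0,0,-7],-0.2],
  [[0,-0.005,0],[0,0,-7],-0.2],
  [[0,0,0],[0,0,-7],-0.2],
])

```text
t: 13.12
ee_pos: [537.3, 202.9, 127.4]
orientation: [1.628, 2.687, 0.0]
ft_force: [0.4, 0.2, -0.1]
width: 34.9
grasp_force: 0.0
```

>>> servo_tool([
  [[0,0,0],[0,0,-7],-0.2],
  [[0,0,0],[0,0,-7],-0.2],
  [[0,0,0],[0,0,-7],-0.2],
  [[0,0,0],[0,0,-7],-0.2],
  [[0,0,0],[0,0,-7],-0.2],
  [[0,0,0],[0,0,-7],-0.2],
  [[0,0,0],[0,0,-7],-0.2],
  [[0,0,0],[0,0,-7],-0.2],
])

```text
t: 13.78
ee_pos: [537.5, 204.0, 127.4]
orientation: [2.698, 1.609, 0.001]
ft_force: [0.5, -0.3, 0.8]
width: 35.0
grasp_force: 0.0
```

>>> servo_tool([
  [[0,0,0],[0,0,-7],-0.2],
  [[0,0,0],[0,0,-2],-0.2],
  [[0,0,0],[0,0,0],-0.2],
  [[0,0,0],[0,0,0],-0.2],
  [[0,0,0],[0,0,0],-0.2],
  [[0,0,0],[0,0,0],-0.2],
  [[0,0,0],[0,0,0],-0.2],
  [[0,0,0],[0,0,0],-0.2],
])

```text
t: 14.45
ee_pos: [537.4, 203.9, 126.2]
orientation: [-2.812, -1.402, -0.0]
ft_force: [0.1, 0.5, -0.4]
width: 35.3
grasp_force: 0.0
```

Run:
```python
from h import *
o=sensors.get_obs();im=imaging.get_image("wrist");P=cloud(im,o);z=P[...,2]
print(o["t"],o["ee_pos"],o["orientation"],o["qpos"][5],o["width"])
dd=np.hypot(P[...,0]-536.5,P[...,1]-204)
q=P[(z>50)&(z<63)&(dd<25)]
print(len(q),q.mean(0) if len(q) else 0, cv2.minAreaRect(q[:,:2].astype(np.float32)) if len(q) else 0, np.percentile(q[:,2],95))
q=q[q[:,2]>58];print("top",len(q),(q.min(0)+q.max(0))/2)
cv2.imwrite("pics/w7.png",im["color"])
```

```text
14.45 [537.3587695  203.8989125  126.24437901] [-2.81156637e+00 -1.40163909e+00 -3.57033441e-05] 0.9877901072802503 35.30280603360879
409 [539.26366325 204.29020217  59.34908135] ((538.6365356445312, 203.46337890625), (13.303638458251953, 13.658044815063477), 52.567535400390625) 62.20296102438979
top 317 [538.18087833 202.92439691  60.40203027]
```

View pics/w7.png

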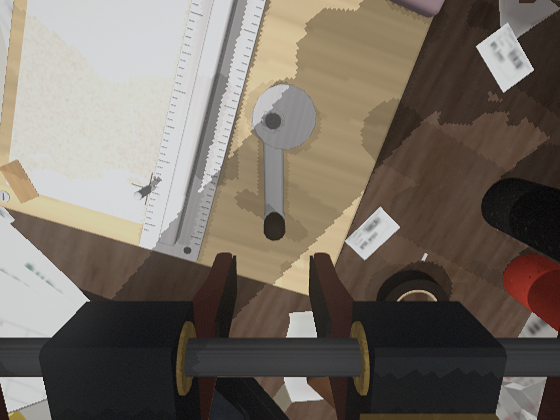

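The wrist view shows the knob at (275,222), centred between the fingers, with the lever pointing up the image to the pivot at (272,121). I'll lower the open fingers round the knob.

>>> servo_tool([
  [[0.0005,-0.0005,-0.02],[0,0,0],-0.2],
  [[0,0,-0.025],[0,0,0],-0.2],
  [[0,0,-0.02],[0,0,0],-0.2],
  [[0,0,-0.015],[0,0,0],-0.2],
  [[0,0,-0.01],[0,0,0],-0.2],
  [[0,0,-0.004],[0,0,0],-0.2],
  [[0,0,0],[0,0,0],-0.56],
  [[0,0,0],[0,0,0],-0.56],
])

```text
t: 15.17
ee_pos: [538.3, 203.5, 32.6]
orientation: [2.812, 1.401, 0.001]
ft_force: [0.3, -0.6, 0.3]
width: 24.9
grasp_force: 0.0
```

Run:
```python
import numpy as np
p=np.array([578.5,259.0]);k=np.array([538.1,203.3]);r=70
a0=np.arctan2(*(k-p)[::-1])
for i in range(0,19):
    a=a0+np.radians(6*i);q=p+r*np.array([np.cos(a),np.sin(a)])
    print(i,round(np.radians(6*i),2),q.round(1), (q-(prev if i else q)).round(1)); prev=q
```

```text
0 0.0 [537.4 202.3] [0. 0.]
1 0.1 [543.5 198.4] [ 6.1 -4. ]
2 0.21 [550.1 195. ] [ 6.5 -3.3]
3 0.31 [556.9 192.4] [ 6.8 -2.6]
4 0.42 [564.  190.5] [ 7.1 -1.9]
5 0.52 [571.2 189.4] [ 7.2 -1.1]
6 0.63 [578.6 189. ] [ 7.3 -0.4]
7 0.73 [585.9 189.4] [7.3 0.4]
8 0.84 [593.1 190.5] [7.2 1.2]
9 0.94 [600.2 192.4] [7.1 1.9]
10 1.05 [607.  195.1] [6.8 2.6]
11 1.15 [613.5 198.4] [6.5 3.3]
12 1.26 [619.7 202.4] [6.1 4. ]
13 1.36 [625.4 207. ] [5.7 4.6]
14 1.47 [630.6 212.2] [5.2 5.2]
15 1.57 [635.2 217.9] [4.6 5.7]
16 1.68 [639.1 224. ] [4.  6.1]
17 1.78 [642.5 230.6] [3.3 6.5]
18 1.88 [645.1 237.4] [2.6 6.8]
```

>>> servo_tool([
  [[0.003,-0.002,0],[0,0,3],-0.56],
  [[0.003,-0.002,0],[0,0,3],-0.56],
  [[0.0033,-0.0017,0],[0,0,3],-0.56],
  [[0.0033,-0.0017,0],[0,0,3],-0.56],
  [[0.0034,-0.0013,0],[0,0,3],-0.56],
  [[0.0034,-0.0013,0],[0,0,3],-0.56],
  [[0.0035,-0.001,0],[0,0,3],-0.56],
  [[0.0035,-0.001,0],[0,0,3],-0.56],
])

```text
t: 15.83
ee_pos: [564.9, 191.6, 33.4]
orientation: [2.456, 1.958, 0.002]
ft_force: [-0.5, 0.4, -0.4]
width: 19.5
grasp_force: 0.4
```

>>> servo_tool([
  [[0.0036,-0.0006,0],[0,0,3],-0.56],
  [[0.0036,-0.0006,0],[0,0,3],-0.56],
  [[0.0036,-0.0002,0],[0,0,3],-0.56],
  [[0.0036,-0.0002,0],[0,0,3],-0.56],
  [[0.0036,0.0002,0],[0,0,3],-0.56],
  [[0.0036,0.0002,0],[0,0,3],-0.56],
  [[0,0,0],[0,0,0],-0.56],
  [[0,0,0],[0,0,0],-0.56],
])

```text
t: 16.5
ee_pos: [586.5, 190.4, 33.2]
orientation: [2.124, 2.313, 0.002]
ft_force: [-0.2, -0.1, 0.0]
width: 19.1
grasp_force: 0.0
```

>>> servo_tool([
  [[0.0036,0.0006,0],[0,0,3],-0.56],
  [[0.0036,0.0006,0],[0,0,3],-0.56],
  [[0.0035,0.001,0],[0,0,3],-0.56],
  [[0.0035,0.001,0],[0,0,3],-0.56],
  [[0,0,0],[0,0,0],-0.56],
  [[0,0,0],[0,0,0],-0.56],
  [[0,0,0],[0,0,0],-0.56],
  [[0,0,0],[0,0,0],-0.56],
])

```text
t: 17.17
ee_pos: [599.9, 193.4, 32.3]
orientation: [1.871, 2.524, 0.0]
ft_force: [0.1, 0.8, 1.0]
width: 19.3
grasp_force: 0.0
```

>>> servo_tool([
  [[0.0011,0.0004,0],[0,0,1],-0.56],
  [[0.0011,0.0004,0],[0,0,1],-0.56],
  [[0.0012,0.0005,0],[0,0,1],-0.56],
  [[0,0,0],[0,0,0],-0.56],
  [[0,0,0],[0,0,0],-0.56],
  [[0,0,0],[0,0,0],-0.56],
  [[0,0,0],[0,0,0],-0.56],
  [[0,0,0],[0,0,0],-0.56],
])

```text
t: 17.83
ee_pos: [603.6, 194.7, 32.2]
orientation: [1.803, 2.573, 0.0]
ft_force: [0.2, 1.1, -0.4]
width: 19.2
grasp_force: 0.0
```

>>> servo_tool([
  [[0.0011,0.0004,0],[0,0,1],-0.56],
  [[0.0011,0.0004,0],[0,0,1],-0.56],
  [[0.0012,0.0005,0],[0,0,1],-0.56],
  [[0,0,0],[0,0,0],-0.56],
  [[0,0,0],[0,0,0],-0.56],
  [[0,0,0],[0,0,0],-0.56],
  [[0,0,0],[0,0,0],-0.56],
  [[0,0,0],[0,0,0],-0.56],
])

```text
t: 18.5
ee_pos: [606.9, 196.0, 32.2]
orientation: [1.735, 2.619, 0.0]
ft_force: [0.7, -0.4, -0.4]
width: 19.4
grasp_force: 0.0
```

>>> servo_tool([
  [[0.0011,0.0005,0],[0,0,1],-0.56],
  [[0.0011,0.0005,0],[0,0,1],-0.56],
  [[0.0011,0.0005,0],[0,0,1],-0.56],
  [[0.0011,0.0006,0],[0,0,1],-0.56],
  [[0,0,0],[0,0,0],-0.56],
  [[0,0,0],[0,0,0],-0.56],
  [[0,0,0],[0,0,0],-0.56],
  [[0,0,0],[0,0,0],-0.56],
])

```text
t: 19.17
ee_pos: [611.4, 198.1, 32.2]
orientation: [1.642, 2.678, 0.0]
ft_force: [-0.3, 0.0, -0.3]
width: 19.4
grasp_force: 0.0
```

```bash
cat > lev.py <<'E'
from h import *
im=imaging.get_image("top");P=cloud(im);z=P[...,2];o=sensors.get_obs()
print(o["ee_pos"],o["ft_force"])
d0=np.load("top0.npy",allow_pickle=True).item()["im"]
nx=np.array([-.588,.809]);d=np.array([.809,.588]);mid=np.array([534.1,318.8])
s=(P[...,:2]-mid)@nx;a=(P[...,:2]-mid)@d
k=(z>36)&(z<46)&(abs(s+26)<14)&(abs(a)<120);print("rib",k.sum(),s[k].mean(),np.polyfit(a[k],s[k],1),np.percentile(a[k],[1,99]))
cv2.imwrite("pics/t1.png",cv2.resize(im["color"][130:320,130:380],None,fx=3,fy=3,interpolation=cv2.INTER_CUBIC))
E
python3 lev.py
```

```text
[611.3471105  198.09602331  32.18548317] [ 0.11487873  0.56031261 -0.05085539]
rib 687 -24.689626487678378 [ 6.47735161e-04 -2.46894348e+01] [-101.34870688  103.39403413]
```

View pics/t1.png

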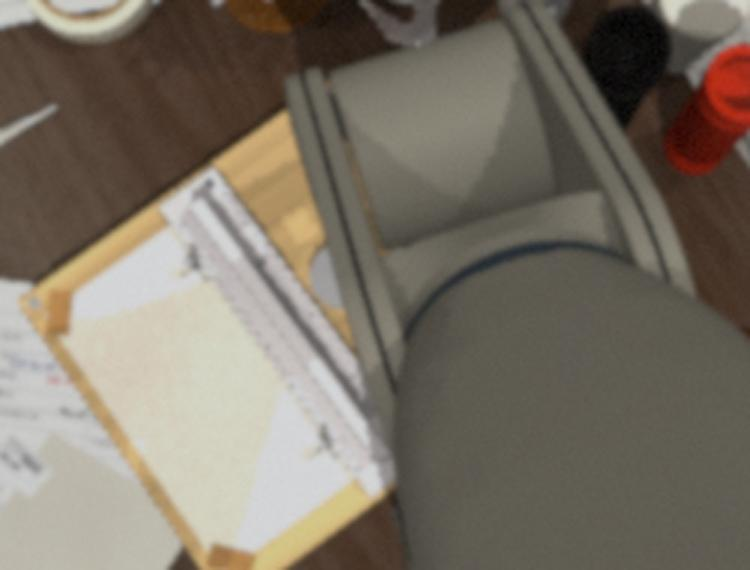

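The view shows the bar still against both pins (crop px (193,262) and (323,437)). The arm hides the knob, so I'll continue by feel.

>>> servo_tool([
  [[0.0011,0.0006,0],[0,0,1],-0.56],
  [[0.0011,0.0006,0],[0,0,1],-0.56],
  [[0.001,0.0006,0],[0,0,1],-0.56],
  [[0.001,0.0006,0],[0,0,1],-0.56],
  [[0,0,0],[0,0,0],-0.56],
  [[0,0,0],[0,0,0],-0.56],
  [[0,0,0],[0,0,0],-0.56],
  [[0,0,0],[0,0,0],-0.56],
])

```text
t: 19.88
ee_pos: [615.6, 200.6, 32.2]
orientation: [1.548, 2.734, 0.0]
ft_force: [-0.2, 0.6, 0.4]
width: 19.3
grasp_force: 0.0
```

>>> servo_tool([
  [[0.001,0.0007,0],[0,0,1],-0.56],
  [[0.001,0.0007,0],[0,0,1],-0.56],
  [[0.001,0.0007,0],[0,0,1],-0.56],
  [[0.001,0.0007,0],[0,0,1],-0.56],
  [[0,0,0],[0,0,0],-0.56],
  [[0,0,0],[0,0,0],-0.56],
  [[0,0,0],[0,0,0],-0.56],
  [[0,0,0],[0,0,0],-0.56],
])

```text
t: 20.55
ee_pos: [619.5, 203.4, 32.2]
orientation: [1.451, 2.786, 0.0]
ft_force: [-0.1, 0.6, -1.2]
width: 18.9
grasp_force: 0.0
```

>>> servo_tool([
  [[0.001,0.0007,0],[0,0,1],-0.56],
  [[0.001,0.0008,0],[0,0,1],-0.56],
  [[0.001,0.0008,0],[0,0,1],-0.56],
  [[0,0,0],[0,0,0],-0.56],
  [[0,0,0],[0,0,0],-0.56],
  [[0,0,0],[0,0,0],-0.56],
  [[0,0,0],[0,0,0],-0.56],
  [[0,0,0],[0,0,0],-0.56],
])

```text
t: 21.22
ee_pos: [622.5, 205.6, 32.2]
orientation: [1.378, 2.823, 0.0]
ft_force: [0.4, 1.1, 0.4]
width: 19.3
grasp_force: 0.0
```

```bash
cat > ang.py <<'E'
from h import *
o=sensors.get_obs();im=imaging.get_image("wrist");P=cloud(im,o)
v=P[...,:2]-np.array([578.5,259.]);r=np.hypot(v[...,0],v[...,1]);an=np.degrees(np.arctan2(v[...,1],v[...,0]))
k=(P[...,2]>23.5)&(P[...,2]<31)&(r>30)&(r<58)&(an>-150)&(an<10)
t=np.array(o["ee_pos"])[:2]-[578.5,259]
print(k.sum(),"lever",np.percentile(an[k],[10,50,90]) if k.any() else None,"tcp",np.degrees(np.arctan2(t[1],t[0])),np.hypot(*t),o["ft_force"])
s=(P[...,:2]-[534.1,318.8])@np.array([-.588,.809]);a=(P[...,:2]-[534.1,318.8])@np.array([.809,.588]);z=P[...,2]
k=(z>38)&(z<45)&(s<-15)&(s>-38)&(abs(a)<110);print("rib",k.sum(),s[k].mean() if k.any() else 0)
E
python3 ang.py
```

```text
1630 lever [-58.87182456 -51.62135083 -44.32729569] tcp -50.47348440434364 69.18546462301022 [0.43193987 1.12571575 0.43903808]
rib 7476 -29.747536065443498
```

>>> servo_tool([
  [[0.0009,0.0008,0],[0,0,1],-0.56],
  [[0.0009,0.0008,0],[0,0,1],-0.56],
  [[0.0009,0.0008,0],[0,0,1],-0.56],
  [[0,0,0],[0,0,0],-0.56],
  [[0,0,0],[0,0,0],-0.56],
  [[0,0,0],[0,0,0],-0.56],
  [[0,0,0],[0,0,0],-0.56],
  [[0,0,0],[0,0,0],-0.56],
])

```text
t: 21.93
ee_pos: [625.2, 208.0, 32.2]
orientation: [1.304, 2.858, 0.0]
ft_force: [0.4, -0.8, 0.2]
width: 19.3
grasp_force: 0.0
```

>>> servo_tool([
  [[0.0009,0.0008,0],[0,0,1],-0.56],
  [[0.0009,0.0009,0],[0,0,1],-0.56],
  [[0.0009,0.0009,0],[0,0,1],-0.56],
  [[0,0,0],[0,0,0],-0.56],
  [[0,0,0],[0,0,0],-0.56],
  [[0,0,0],[0,0,0],-0.56],
  [[0,0,0],[0,0,0],-0.56],
  [[0,0,0],[0,0,0],-0.56],
])

```text
t: 22.6
ee_pos: [627.9, 210.6, 32.2]
orientation: [1.228, 2.891, 0.0]
ft_force: [0.1, 0.0, -0.2]
width: 19.3
grasp_force: 0.0
```

>>> servo_tool([
  [[0.0009,0.0009,0],[0,0,1],-0.56],
  [[0.0008,0.0009,0],[0,0,1],-0.56],
  [[0,0,0],[0,0,0],-0.56],
  [[0,0,0],[0,0,0],-0.56],
  [[0,0,0],[0,0,0],-0.56],
  [[0,0,0],[0,0,0],-0.56],
  [[0,0,0],[0,0,0],-0.56],
  [[0,0,0],[0,0,0],-0.56],
])

```text
t: 23.27
ee_pos: [629.6, 212.4, 32.2]
orientation: [1.178, 2.912, 0.0]
ft_force: [0.1, 0.5, -0.3]
width: 19.7
grasp_force: 0.0
```

>>> servo_tool([
  [[0.0008,0.0009,0],[0,0,1],-0.56],
  [[0.0008,0.0009,0],[0,0,1],-0.56],
  [[0,0,0],[0,0,0],-0.56],
  [[0,0,0],[0,0,0],-0.56],
  [[0,0,0],[0,0,0],-0.56],
  [[0,0,0],[0,0,0],-0.56],
  [[0,0,0],[0,0,0],-0.56],
  [[0,0,0],[0,0,0],-0.56],
])

```text
t: 23.93
ee_pos: [631.2, 214.2, 32.2]
orientation: [1.127, 2.933, 0.0]
ft_force: [0.2, -0.2, -0.2]
width: 19.4
grasp_force: 0.0
```

>>> servo_tool([
  [[0.0008,0.0009,0],[0,0,1],-0.56],
  [[0.0008,0.0009,0],[0,0,1],-0.56],
  [[0,0,0],[0,0,0],-0.56],
  [[0,0,0],[0,0,0],-0.56],
  [[0,0,0],[0,0,0],-0.56],
  [[0,0,0],[0,0,0],-0.56],
  [[0,0,0],[0,0,0],-0.56],
  [[0,0,0],[0,0,0],-0.56],
])

```text
t: 24.6
ee_pos: [632.8, 216.0, 32.2]
orientation: [1.075, 2.952, 0.0]
ft_force: [0.0, -0.5, -0.1]
width: 19.0
grasp_force: 0.0
```

>>> servo_tool([
  [[0.0008,0.001,0],[0,0,1],-0.56],
  [[0.0007,0.001,0],[0,0,1],-0.56],
  [[0,0,0],[0,0,0],-0.56],
  [[0,0,0],[0,0,0],-0.56],
  [[0,0,0],[0,0,0],-0.56],
  [[0,0,0],[0,0,0],-0.56],
  [[0,0,0],[0,0,0],-0.56],
  [[0,0,0],[0,0,0],-0.56],
])

```text
t: 25.27
ee_pos: [634.3, 218.0, 32.2]
orientation: [1.024, 2.97, 0.0]
ft_force: [0.3, 0.1, 0.5]
width: 19.6
grasp_force: 0.0
```

>>> servo_tool([
  [[0.0007,0.001,0],[0,0,1],-0.56],
  [[0.0007,0.001,0],[0,0,1],-0.56],
  [[0,0,0],[0,0,0],-0.56],
  [[0,0,0],[0,0,0],-0.56],
  [[0,0,0],[0,0,0],-0.56],
  [[0,0,0],[0,0,0],-0.56],
  [[0,0,0],[0,0,0],-0.56],
  [[0,0,0],[0,0,0],-0.56],
])

```text
t: 25.93
ee_pos: [635.7, 220.0, 32.2]
orientation: [0.972, 2.988, 0.0]
ft_force: [0.8, -0.8, 0.0]
width: 19.2
grasp_force: 0.4
```

>>> servo_tool([
  [[0.0007,0.001,0],[0,0,1],-0.56],
  [[0.0007,0.001,0],[0,0,1],-0.56],
  [[0,0,0],[0,0,0],-0.56],
  [[0,0,0],[0,0,0],-0.56],
  [[0,0,0],[0,0,0],-0.56],
  [[0,0,0],[0,0,0],-0.56],
  [[0,0,0],[0,0,0],-0.56],
  [[0,0,0],[0,0,0],-0.56],
])

```text
t: 26.6
ee_pos: [637.0, 221.9, 32.1]
orientation: [-0.919, -3.004, 0.0]
ft_force: [-0.3, -2.6, 0.7]
width: 19.4
grasp_force: 1.2
```

```bash
python3 ang.py; python3 lev.py
```

```text
1661 lever [-41.31574543 -34.07811952 -26.53664411] tcp -32.336144481006855 69.27622384570158 [-0.3080257  -2.56843961  0.72480622]
rib 9726 -26.523324631716488
[636.98072808 221.96024065  32.12983944] [-0.71543459 -1.27200778  0.67236513]
rib 496 -24.354019233858107 [-6.17941499e-03 -2.41860184e+01] [-52.53625097 103.20306313]
```

>>> servo_tool([
  [[0.0006,0.001,0],[0,0,1],-0.56],
  [[0,0,0],[0,0,0],-0.56],
  [[0,0,0],[0,0,0],-0.56],
  [[0,0,0],[0,0,0],-0.56],
  [[0,0,0],[0,0,0],-0.56],
  [[0,0,0],[0,0,0],-0.56],
  [[0,0,0],[0,0,0],-0.56],
  [[0,0,0],[0,0,0],-0.56],
])

```text
t: 27.37
ee_pos: [637.7, 223.0, 32.2]
orientation: [0.893, 3.012, -0.0]
ft_force: [-1.4, -2.6, -0.2]
width: 19.9
grasp_force: 1.4
```

```bash
python3 ang.py
```

```text
1659 lever [-40.37020646 -33.1109378  -25.61638007] tcp -31.349016670261467 69.27024081271041 [-1.38950503 -2.62401835 -0.20779217]
rib 9727 -26.43945696766461
```

>>> servo_tool([
  [[0.0005,0.0008,0],[0,0,0.8],-0.56],
  [[0,0,0],[0,0,0],-0.56],
  [[0,0,0],[0,0,0],-0.56],
  [[0,0,0],[0,0,0],-0.56],
  [[0,0,0],[0,0,0],-0.56],
  [[0,0,0],[0,0,0],-0.56],
  [[0,0,0],[0,0,0],-0.56],
  [[0,0,0],[0,0,0],-0.56],
])

```text
t: 28.08
ee_pos: [638.1, 223.8, 32.2]
orientation: [-0.872, -3.018, 0.0]
ft_force: [-1.4, -5.0, 1.4]
width: 19.4
grasp_force: 1.8
```

```bash
python3 ang.py
```

```text
1653 lever [-39.61526229 -32.37007633 -24.86709001] tcp -30.583313741376607 69.27132699630899 [-1.39137993 -5.03587387  1.38184574]
rib 9740 -26.378407555297443
```

>>> servo_tool([
  [[-0.0005,-0.0008,0],[0,0,0],-0.56],
  [[-0.0005,-0.0008,0],[0,0,0],-0.56],
  [[-0.0005,-0.0008,0],[0,0,0],-0.56],
  [[0,0,0],[0,0,0],-0.5],
  [[0,0,0],[0,0,0],-0.4],
  [[0,0,0],[0,0,0],-0.3],
  [[0,0,0],[0,0,0],-0.2],
  [[0,0,0],[0,0,0],-0.2],
])

```text
t: 28.8
ee_pos: [636.7, 221.5, 32.2]
orientation: [0.872, 3.018, 0.0]
ft_force: [0.3, 1.0, 0.0]
width: 34.4
grasp_force: 0.0
```

```bash
python3 ang.py
```

```text
1644 lever [-40.0603254  -32.73946024 -25.32137105] tcp -32.79802614222367 69.28064828789519 [0.2873682  1.01495259 0.01820193]
rib 9652 -26.41793055207867
```

>>> servo_tool([
  [[0,0,0.01],[0,0,0],-0.2],
  [[0,0,0.02],[0,0,0],-0.2],
  [[0,0,0.03],[0,0,0],-0.2],
  [[0,0,0.03],[0,0,0],-0.2],
  [[0,0,0.03],[0,0,0],-0.2],
  [[0,0,0],[0,0,0],-0.2],
  [[0,0,0],[0,0,0],-0.2],
  [[0,0,0],[0,0,0],-0.2],
])

```text
t: 29.52
ee_pos: [636.3, 221.3, 152.2]
orientation: [-0.872, -3.018, 0.0]
ft_force: [-0.4, -0.6, 0.5]
width: 35.1
grasp_force: 0.0
```

```bash
python3 ang.py; python3 -c "
from workcell import close_job
print(close_job())"
```

```text
619 lever [-40.36855722 -33.10826738 -25.48677786] tcp -33.159589183940305 68.99339727375438 [-0.35390524 -0.59377857  0.48260911]
rib 5386 -25.98046097150607
the job is handed in; nothing more can be done
None
```

The job is handed in at about 29.5 s: the straightedge sits against both pins and the cam is turned to a firm nip of about 4 N at the knob. The lever stayed within a degree after I let go; I had no direct reading of the pin or cam forces, and the hand-in returned no verdict.

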